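# Charge the test combustor's hopper with a scoopful of fuel tablets

## Task

Take the hand scoop from its mat, scoop up at least three of the brown fuel tablets from the grey tub in one go and tip them into the round steel feed hopper, then stand the scoop upright on its rubber mat again and let go. Handle the tablets only with the scoop, never with the fingers; leave no tablet in the scoop or spilt on the bench (the rest may stay in the tub), and do not disturb the other things on the bench.

Things in the scene. Friction and masses are not known exactly. Their poses are not given: they have to be found in the camera images.
- scoop: Hand scoop: sheet-steel pan 96 mm long (x), 84 mm wide (y), flat 2.5 mm floor, 2.5 mm side walls 32 mm high, back wall 34 mm high at +x; open front at -x, its lip the bare floor edge. A black grip bar runs lengthwise above the pan, on a post at the back. Side walls only 16 mm high in the front 26 mm. 0.15-0.24 kg. Origin: centre of underside; x from mouth to back, z up. Starts on the mat, mouth to the robot
- scoop_grip (a point): Centre of the scoop's flat-sided grip bar, to be held here: 78 mm long (scoop x, from 38 mm mouthwards to 40 mm backwards of this point), 16 mm wide (y), 22 mm tall, its underside 66 mm above the scoop's underside. This point is 77 mm above the scoop's underside and 8 mm behind its middle. Axes as the scoop
- scoop_lip (a point): Middle of the scoop's front lip edge, 48 mm to the mouth side (-x) of the scoop's origin, 1 mm above its underside. Axes as the scoop
- scoop_bowl (a point): Centre of the scoop's hollow, 12 mm above its underside. Axes as the scoop
- tub_floor (a point): Centre of the inner floor of the stock tub, 4 mm above the bench: fixed grey open trough, inside 248 mm long (x, roughly away from the robot) x 96 mm wide (y), 4 mm walls, rim 46 mm above the bench, 7 mm flange along the sides; the near end slopes at 45 deg, its wall 68 mm high, floor flat from x = -84 to +124 mm. The tablets lie in the half nearer the robot (-x); the far half is free for lowering the scoop
- hopper_mid (a point): Point on the axis inside the feed hopper, 90 mm above the bench (23 mm above its inner floor)
- hopper_mouth (a point): Centre of the feed hopper's round mouth, 140 mm above the bench: fixed flared steel cup, inner radius 66 mm at the floor, 82 mm at the rim, wall 4 mm, on a ribbed drum and a base plate of 90 mm radius. A black gear motor 75 mm tall stands against it on its +x side, reaching 145 mm from the axis
- mat_top (a point): Centre of the top of the fixed black rubber mat, 190 (x) x 170 (y) mm, top 4 mm above the bench: the scoop's place
- tablet0: One of five alike brown pressed fuel tablets: lens-shaped discs, 22 mm across and 13 mm thick, about 10 g, lying flat at the start; smooth, it slides on the scoop's or tub's floor once that tilts some 15 to 20 deg. Origin at its centre
- tablet1: One of five alike brown pressed fuel tablets: lens-shaped discs, 22 mm across and 13 mm thick, about 10 g, lying flat at the start; smooth, it slides on the scoop's or tub's floor once that tilts some 15 to 20 deg. Origin at its centre
- tablet2: One of five alike brown pressed fuel tablets: lens-shaped discs, 22 mm across and 13 mm thick, about 10 g, lying flat at the start; smooth, it slides on the scoop's or tub's floor once that tilts some 15 to 20 deg. Origin at its centre
- tablet3: One of five alike brown pressed fuel tablets: lens-shaped discs, 22 mm across and 13 mm thick, about 10 g, lying flat at the start; smooth, it slides on the scoop's or tub's floor once that tilts some 15 to 20 deg. Origin at its centre
- tablet4: One of five alike brown pressed fuel tablets: lens-shaped discs, 22 mm across and 13 mm thick, about 10 g, lying flat at the start; smooth, it slides on the scoop's or tub's floor once that tilts some 15 to 20 deg. Origin at its centre
- gear: Bystander: black gear wheel lying flat, about 82 mm across, 18 mm tall. Origin: on its underside
- screwdriver: Bystander: screwdriver lying down, about 0.2 m long. Origin: on its underside
- jar: Bystander: closed jar, 60 mm across, 75 mm tall. Origin: on its underside
- cup: Bystander: white plastic cup, 70 mm across, 80 mm tall. Origin: on its underside
- collar: Bystander: aluminium collar lying flat, 56 mm across, 20 mm tall. Origin: on its underside
Not all that is in view belongs to the job. What is shaped like the scoop but blue or green is not meant.

How it is judged:
On the way, in this order (a step that is already met when the one before it is completed fails the run):
1. at least three tablets lie together in the scoop, lifted clear of the tub (height (world z) of scoop above 0.06 m and (distance between each of tablet0, tablet1, tablet2 and scoop_bowl below 0.06 m or distance between each of tablet0, tablet1, tablet3 and scoop_bowl below 0.06 m or distance between each of tablet0, tablet1, tablet4 and scoop_bowl below 0.06 m or distance between each of tablet0, tablet2, tablet3 and scoop_bowl below 0.06 m or distance between each of tablet0, tablet2, tablet4 and scoop_bowl below 0.06 m or distance between each of tablet0, tablet3, tablet4 and scoop_bowl below 0.06 m or distance between each of tablet1, tablet2, tablet3 and scoop_bowl below 0.06 m or distance between each of tablet1, tablet2, tablet4 and scoop_bowl below 0.06 m or distance between each of tablet1, tablet3, tablet4 and scoop_bowl below 0.06 m or distance between each of tablet2, tablet3, tablet4 and scoop_bowl below 0.06 m)), for 0.2 s.
2. at least three tablets are in the hopper ((distance between each of tablet0, tablet1, tablet2 and hopper_mid below 0.07 m or distance between each of tablet0, tablet1, tablet3 and hopper_mid below 0.07 m or distance between each of tablet0, tablet1, tablet4 and hopper_mid below 0.07 m or distance between each of tablet0, tablet2, tablet3 and hopper_mid below 0.07 m or distance between each of tablet0, tablet2, tablet4 and hopper_mid below 0.07 m or distance between each of tablet0, tablet3, tablet4 and hopper_mid below 0.07 m or distance between each of tablet1, tablet2, tablet3 and hopper_mid below 0.07 m or distance between each of tablet1, tablet2, tablet4 and hopper_mid below 0.07 m or distance between each of tablet1, tablet3, tablet4 and hopper_mid below 0.07 m or distance between each of tablet2, tablet3, tablet4 and hopper_mid below 0.07 m)), for 0.2 s.
At the end, for the whole second after the job is handed in: At least three tablets lie inside the hopper, below its rim; every other tablet is in the hopper or down in the tub, below its rim; the scoop stands upright (within 0.15 rad) and still, on the rubber mat, its middle within 70 mm of the mat's centre along each of the mat's sides ((distance between each of tablet0, tablet1, tablet2 and hopper_mid below 0.07 m or distance between each of tablet0, tablet1, tablet3 and hopper_mid below 0.07 m or distance between each of tablet0, tablet1, tablet4 and hopper_mid below 0.07 m or distance between each of tablet0, tablet2, tablet3 and hopper_mid below 0.07 m or distance between each of tablet0, tablet2, tablet4 and hopper_mid below 0.07 m or distance between each of tablet0, tablet3, tablet4 and hopper_mid below 0.07 m or distance between each of tablet1, tablet2, tablet3 and hopper_mid below 0.07 m or distance between each of tablet1, tablet2, tablet4 and hopper_mid below 0.07 m or distance between each of tablet1, tablet3, tablet4 and hopper_mid below 0.07 m or distance between each of tablet2, tablet3, tablet4 and hopper_mid below 0.07 m) and (distance between tablet0 and hopper_mid below 0.07 m or (x of tablet0 in the frame of tub_floor between -0.126 and 0.126 m and y of tablet0 in the frame of tub_floor between -0.05 and 0.05 m and height (world z) of tablet0 below 0.05 m)) and (distance between tablet1 and hopper_mid below 0.07 m or (x of tablet1 in the frame of tub_floor between -0.126 and 0.126 m and y of tablet1 in the frame of tub_floor between -0.05 and 0.05 m and height (world z) of tablet1 below 0.05 m)) and (distance between tablet2 and hopper_mid below 0.07 m or (x of tablet2 in the frame of tub_floor between -0.126 and 0.126 m and y of tablet2 in the frame of tub_floor between -0.05 and 0.05 m and height (world z) of tablet2 below 0.05 m)) and (distance between tablet3 and hopper_mid below 0.07 m or (x of tablet3 in the frame of tub_floor between -0.126 and 0.126 m and y of tablet3 in the frame of tub_floor between -0.05 and 0.05 m and height (world z) of tablet3 below 0.05 m)) and (distance between tablet4 and hopper_mid below 0.07 m or (x of tablet4 in the frame of tub_floor between -0.126 and 0.126 m and y of tablet4 in the frame of tub_floor between -0.05 and 0.05 m and height (world z) of tablet4 below 0.05 m)) and height (world z) of scoop below 0.01 m and angle between scoop's own z axis and vertical below 0.15 rad and x of scoop in the frame of mat_top between -0.07 and 0.07 m and y of scoop in the frame of mat_top between -0.07 and 0.07 m and linear speed of scoop below 0.02 m/s); the robot touches nothing.
It fails at once if the fingers press on a tablet (over 1 N) (contact force between the fingers and tablet0 above 1 N or contact force between the fingers and tablet1 above 1 N or contact force between the fingers and tablet2 above 1 N or contact force between the fingers and tablet3 above 1 N or contact force between the fingers and tablet4 above 1 N).
It fails at once if another thing on the bench is moved by more than 30 mm (distance of any of gear, screwdriver, jar, cup, collar from where it was at the start of the episode above 0.03 m).
It also fails if it takes over 69 s, if anything falls off the work surface, if the arm or the gripper's body presses on something with over 40 N, if the wrist force passes 120 N, or if a joint passes its speed limit or range.

## Robot

A 6-joint arm with a two-finger parallel gripper is mounted at the origin on the work surface. World frame = base frame: x ahead of the robot, y to its left, z up, the work surface at z = 0. Lengths are in m, angles in rad, forces in N, time in s.
With the tool pointing down it reaches from about 0.35 to 0.725 m from the base axis. Payload 4.3 kg.
Tool frame: the origin (TCP) lies at the very end of the fingers, on their centre line; the grasp point (between the pads) lies r.grip_point_offset behind it (r.grip_point_offset is the distance from the TCP to the grasp point, in m); z points along the fingers, y is the line along which they close (so a half turn about z gives the same grasp; the last joint's range is limited). The gripper opens to 85 mm and grips with 20 to 120 N. Pads are 22 mm wide; open, the fingers measure 114 mm over their backs; the gripper's body (76 mm by 85 mm) begins 54 mm behind the grasp point. The pads swing forward as they close: fully open they stand 13 mm farther back than shut.
Start: joints at [1.205, 0.377, 0.081, 1.274, 0, 1.46], TCP at [0.145, 0.556, 0.231] pointing down, gripper open.
Joint ranges: [-2.72, 2.72], [-0.84, 1.66], [-1.02, 1.22], [-1.77, 2.12], [-1.37, 1.28], [-3.14, 3.14]. Speed limits (rad/s): [2.57, 2.57, 3.14, 3.14, 3.14, 3.14].

## Interface

Orientations are given as a unit quaternion [w, x, y, z].
In Python, from bench import r gives the robot as it stands. The module is installed in compiled form; this text tells all that it offers.
- The arm moves only by the shell command python3 -m inch 'ROWS' [FORCE]. ROWS is JSON, a list of rows, each an object with "twist": the turn, a rotation vector about the tool's x, y, z in rad, a list of three; "dp": the shift along the tool's x, y, z in m, a list of three; "jaw": the closure, from 0 (fully open) to 1 (shut). In form: [{"twist": [ax, ay, az], "dp": [tx, ty, tz], "jaw": jaw}, ...]. A call has 1 to 20 rows; each row is the pose to reach, as a shift and turn from the pose commanded when the call began, along the tool's axes at that moment; what a row does not reach only later rows make up. A row lasts 1/10 s, in which the tool goes at most 50 mm and 8.59 degrees, less where a joint would pass 70% of its speed; a pose out of reach is approached as far as the arm can. A call with a gripper value outside its range is refused whole. The fingers move at their own pace and stop on an object; FORCE is the grip in N (left out, the last holds). Time passes only in rows, so rows that repeat a pose let the fingers close. It gives the time, the measured TCP pose, the force, the opening and the grip force at its end, in the units of the state.
- r.read_state(): the state, without advancing time (a new reading comes with each control period).
- r.get_image(name): name is "scene" or "top" or "wrist"; returns a dict with "pixels" (420x560x3 uint8, blue, green, red), "range_z" (420x560 float32, m along the optical axis (not along the pixel's ray), 0 where there is no reading), "camera_matrix" (3x3 intrinsics, pixels), "world_from_camera" (4x4, takes a point from camera to world coordinates). Camera axes: x right, y down, z forward; pixel columns grow to the right and rows downward; lengths in m; the calibration is good to about 2 mm. The wrist camera is an equidistant fisheye: a pixel r from the principal point sees the ray r / f radians off the axis. A picture is of the moment at which its call begins.
- r.close_job(): hands the job in; it is judged then, once.
Trained networks look in a picture, given as the dict that the camera call returned (one of the last four; its "shot" number tells which), for a name from the list of things; names that differ only in an ending like _2 or _b are one class to them, and where a whole thing is asked for, a point or a joint stands for the part that bears it (a point fixed in the world has none). Each returns a list of dicts, best first, with "score" (0 to 1); they miss things now and then, are a little off and sometimes report something else, mostly with a low value. They report only what shows in the picture. A call takes as long as a camera call. They do not tell look-alikes from the thing itself.
- r.masks_of(picture, target): "region" (420x560 bool, what is visible of it).
- r.pinpoint(picture, target): "location" ([x, y, z] in m, in world coordinates, good to about 4 mm: a listed point, or the origin of a listed thing).
The state is a dict: "t": time; "joints": joint angles; "qvel": joint speeds; "tau": joint torques, N m; "eef_pos": TCP position; "tcp_rot": TCP orientation; "contact_force": force on the tool from outside, world axes, zero at the start; "wrist_torque": the same for the moment, N m; "finger_gap": opening from 0.0 (shut) to 1.0 (fully open); "grip_force": force on a finger pad.
Only numpy, scipy, OpenCV 4.12 (cv2) and the standard library are available. Lean on these libraries where they do the work, as an engineer would, in place of code of your own. Each camera call takes 0.05 s, during which the arm holds its last target. There are 200 camera calls.

## Working session

There is one attempt and no reset: what is moved stays moved. The work goes in short steps, Python scripts to look and compute and a shell command to move; the robot and the scene stay as the last step left them, time stands still between calls to the robot, and variables do not carry over. Pictures are saved under pics/ and viewed, at most 10 in all, crops included, and the job is handed in when it is done.

```bash
mkdir -p pics; cat > h.py <<'E'
import numpy as np, cv2
from bench import r
from scipy.spatial.transform import Rotation as R
np.set_printoptions(precision=4,suppress=True)
def rot():
    q=r.read_state()["tcp_rot"]; return R.from_quat([q[1],q[2],q[3],q[0]])
def pts(im,mask):
    K=im["camera_matrix"];z=im["range_z"];v,u=np.nonzero(mask&(z>0));d=z[v,u]
    c=np.c_[(u-K[0,2])/K[0,0]*d,(v-K[1,2])/K[1,1]*d,d]
    T=im["world_from_camera"];return c@T[:3,:3].T+T[:3,3]
E
python3 - <<'E'
from h import *
s=r.read_state();print(s["t"],s["eef_pos"],rot().as_matrix(),r.grip_point_offset,s["finger_gap"])
ims=[]
for n in["scene","top"]:
    im=r.get_image(n);cv2.imwrite(f"pics/{n}0.png",im["pixels"])
    T=im["world_from_camera"];K=im["camera_matrix"]
    for t in["scoop","scoop_grip","scoop_lip","tub_floor","hopper_mouth","mat_top","tablet0","gear","screwdriver","jar","cup","collar"]:
        for d in r.pinpoint(im,t)[:6]:
            p=np.array(d["location"]);c=T[:3,:3].T@(p-T[:3,3]);px=K@c/c[2]
            print(n,t,round(d["score"],2),p,px[:2].astype(int))
E
```

```text
0.0 [0.1452 0.5557 0.2304] [[-0.9675  0.253  -0.0007]
 [ 0.253   0.9675 -0.0019]
 [ 0.0002 -0.002  -1.    ]] 0.0187 0.9977655965270923
scene scoop 0.96 [ 0.3216 -0.3566  0.0009] [277 157]
scene scoop 0.81 [ 0.5201 -0.2726  0.0023] [231 194]
scene scoop 0.67 [ 0.7031 -0.4055 -0.0034] [152 191]
scene scoop 0.67 [ 0.1604 -0.3067 -0.001 ] [330 150]
scene scoop 0.41 [0.7795 0.0067 0.0004] [186 299]
scene scoop_grip 0.97 [ 0.164  -0.3053  0.0819] [331 128]
scene scoop_grip 0.71 [ 0.7116 -0.4117  0.0761] [143 169]
scene scoop_grip 0.62 [ 0.5266 -0.2777  0.0838] [226 170]
scene scoop_grip 0.46 [ 0.3554 -0.1733 -0.0007] [300 194]
scene scoop_lip 0.97 [ 0.3015 -0.4033 -0.0006] [275 148]
scene scoop_lip 0.91 [ 0.1203 -0.3368  0.0031] [335 140]
scene scoop_lip 0.88 [ 0.6637 -0.3847  0.0042] [167 189]
scene scoop_lip 0.78 [ 0.4751 -0.2669  0.0024] [246 190]
scene tub_floor 0.84 [0.5727 0.0203 0.0028] [268 267]
scene tub_floor 0.28 [ 0.7407 -0.1969 -0.0017] [168 240]
scene hopper_mouth 0.79 [0.5185 0.3236 0.1404] [369 307]
scene mat_top 0.58 [ 0.5193 -0.2752  0.0048] [231 193]
scene mat_top 0.32 [
[... 1331 characters left out ...]
38 [0.556  0.0029 0.01  ] [259 185]
top hopper_mouth 0.78 [0.5144 0.3241 0.1368] [123 195]
top hopper_mouth 0.67 [ 0.7765  0.0041 -0.0037] [258 107]
top tablet0 0.61 [0.5571 0.0449 0.0071] [243 185]
top tablet0 0.52 [0.5114 0.0009 0.0103] [260 202]
top tablet0 0.5 [0.555  0.0001 0.0076] [260 186]
top tablet0 0.49 [0.5222 0.0615 0.013 ] [237 198]
top tablet0 0.42 [0.5151 0.0269 0.01  ] [250 201]
top gear 0.66 [ 0.7298  0.1937 -0.0007] [189 124]
top screwdriver 0.97 [ 0.7376 -0.1954 -0.0043] [330 121]
top jar 0.89 [ 0.7782  0.006  -0.0007] [257 106]
top jar 0.41 [0.3749 0.1714 0.0029] [196 254]
top cup 0.79 [ 0.3726  0.1698 -0.0003] [197 255]
top collar 0.51 [ 0.354  -0.1757 -0.002 ] [327 260]
```

```bash
python3 - <<'E'
from h import *
im=r.get_image("top");P=im["pixels"]
cv2.imwrite("pics/crop1.png",cv2.resize(P[90:300,80:430],(800,480),interpolation=cv2.INTER_CUBIC))
m=np.zeros(P.shape[:2],bool);m[150:240,320:410]=1
p=pts(im,m)
b=p[(p[:,2]>.075)&(p[:,2]<.1)&(abs(p[:,0]-.53)<.07)&(abs(p[:,1]+.275)<.05)]
c,(w,h),a=cv2.minAreaRect(b[:,:2].astype(np.float32));print("bar",len(b),c,w,h,a,b[:,2].mean())
q=p[(p[:,2]>.015)&(p[:,2]<.05)];print("pan",len(q),cv2.minAreaRect(q[:,:2].astype(np.float32)))
# tub rim
m[:]=0;m[130:230,215:290]=1;p=pts(im,m)
q=p[(p[:,2]>.038)&(p[:,2]<.055)];print("tub",len(q),cv2.minAreaRect(q[:,:2].astype(np.float32)))
q=p[(p[:,2]>.055)&(p[:,2]<.08)];print("tub near wall",q.mean(0),q.min(0),q.max(0))
# mat: dark pixels
pt=r.masks_of(im,"mat_top");print(len(pt))
if pt:
  q=pts(im,pt[0]["region"]);q=q[q[:,2]<.02];print("mat",pt[0]["score"],cv2.minAreaRect(q[:,:2].astype(np.float32)))
# hopper rim
m[:]=0;m[140:250,70:180]=1;p=pts(im,m);q=p[(p[:,2]>.134)&(p[:,2]<.15)];print("hop",cv2.minEnclosingCircle(q[:,:2].astype(np.float32)))
E
```

```text
bar 232 (0.5299879312515259, -0.27749496698379517) 0.016575897112488747 0.07799319922924042 76.5417251586914 0.09035266796307083
pan 225 ((0.5616210699081421, -0.26693594455718994), (0.20406997203826904, 0.11475256085395813), 12.240251541137695)
tub 962 ((0.5742567777633667, 0.01944631338119507), (0.11821920424699783, 0.25610587000846863), 81.0755844116211)
tub near wall [0.4494 0.0381 0.0674] [ 0.4413 -0.0109  0.0561] [0.4577 0.09   0.0726]
1
mat 0.89 ((0.5155125856399536, -0.277914434671402), (0.1886216700077057, 0.17062056064605713), 1.6859413385391235)
hop ((0.5153579711914062, 0.32417961955070496), 0.08618834614753723)
```

View pics/crop1.png

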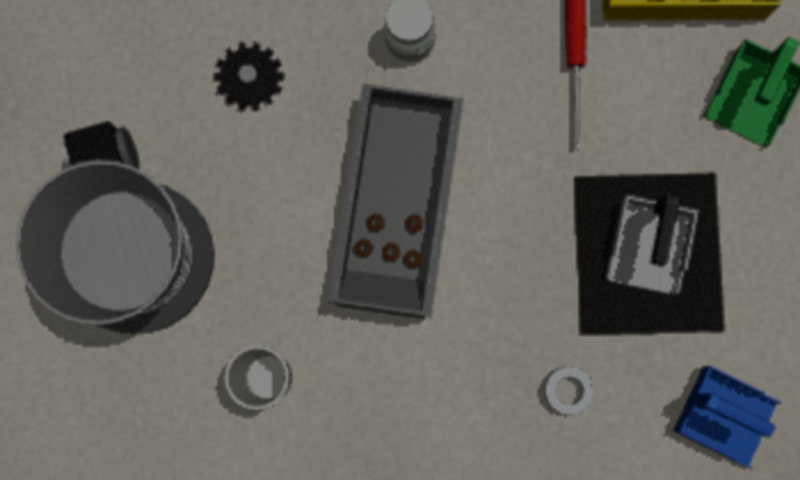

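Three scoop look-alikes: green (755,90), blue (728,418), and the steel one with a black bar on the black mat (652,243). The steel one on the mat fits the description and the crop confirms it. The tub is at about (400,200), with the five tablets near (355–415, 220–260). The hopper is at (110,240).

```bash
cat >> h.py <<'E'
M=np.diag([-1.,1,-1])
OFF=np.array([.008,0,.0583])   # TCP in scoop frame
def go(label,p,yaw,pitch=0,roll=0,pt=(0,0,0)):
    """put scoop-frame point pt at world p; pitch>0 mouth up; degrees. prints dp, twist from present pose"""
    S=R.from_euler("ZYX",[yaw,pitch,roll],degrees=True)
    tcp=np.array(p)+S.apply(OFF-np.array(pt))
    R0=rot();p0=np.array(r.read_state()["eef_pos"])
    R1=S*R.from_matrix(M)
    print(label,"dp",R0.inv().apply(tcp-p0),"twist",(R0.inv()*R1).as_rotvec(),"tcp",tcp)
E
python3 - <<'E'
from h import *
go("way",[.45,.25,.17],-13.5)
go("above",[.5212,-.2754,.12],-13.5)
E
```

```text
way dp [-0.3801 -0.2192  0.003 ] twist [ 0.0001 -0.     -0.0202] tcp [0.4578 0.2481 0.2283]
above dp [-0.5819 -0.7095  0.053 ] twist [ 0.0001 -0.     -0.0202] tcp [ 0.529  -0.2773  0.1783]
```

```bash
python3 -m inch '[{"twist":[0,0,-0.02],"dp":[-0.38,-0.22,0],"jaw":0},{"twist":[0,0,-0.02],"dp":[-0.38,-0.22,0],"jaw":0},{"twist":[0,0,-0.02],"dp":[-0.38,-0.22,0],"jaw":0},{"twist":[0,0,-0.02],"dp":[-0.38,-0.22,0],"jaw":0},{"twist":[0,0,-0.02],"dp":[-0.38,-0.22,0],"jaw":0},{"twist":[0,0,-0.02],"dp":[-0.38,-0.22,0],"jaw":0},{"twist":[0,0,-0.02],"dp":[-0.38,-0.22,0],"jaw":0},{"twist":[0,0,-0.02],"dp":[-0.58,-0.71,0],"jaw":0},{"twist":[0,0,-0.02],"dp":[-0.58,-0.71,0],"jaw":0},{"twist":[0,0,-0.02],"dp":[-0.58,-0.71,0],"jaw":0},{"twist":[0,0,-0.02],"dp":[-0.58,-0.71,0],"jaw":0},{"twist":[0,0,-0.02],"dp":[-0.58,-0.71,0],"jaw":0},{"twist":[0,0,-0.02],"dp":[-0.58,-0.71,0],"jaw":0},{"twist":[0,0,-0.02],"dp":[-0.58,-0.71,0],"jaw":0},{"twist":[0,0,-0.02],"dp":[-0.58,-0.71,0.02],"jaw":0},{"twist":[0,0,-0.02],"dp":[-0.58,-0.71,0.05],"jaw":0},{"twist":[0,0,-0.02],"dp":[-0.582,-0.71,0.053],"jaw":0},{"twist":[0,0,-0.02],"dp":[-0.582,-0.71,0.053],"jaw":0},{"twist":[0,0,-0.02],"dp":[-0.582,-0.71,0.053],"jaw":0},{"twist":[0,0,-0.02],"dp":[-0.582,-0.71,0.053],"jaw":0}]' 80
python3 - <<'E'
from h import *
go("grip",[.5212,-.2754,.004],-13.5)
s=r.read_state();print(s["t"],s["joints"])
im=r.get_image("wrist")
for t in ["scoop_grip","scoop_lip","scoop","tablet0","mat_top","tub_floor"]: 
  for d in r.pinpoint(im,t)[:3]:print(t,d["score"],np.array(d["location"]))
cv2.imwrite("pics/w1.png",im["pixels"])
E
```

```text
t: 3.4
eef_pos: [0.5289, -0.2826, 0.1761]
tcp_rot: [-0.001, 0.12, 0.993, -0.0]
contact_force: [0.4, -1.0, -0.0]
finger_gap: 1.004
grip_force: 0.0
grip dp [0.0011 0.0053 0.1138] twist [-0.0011 -0.0009 -0.0052] tcp [ 0.529  -0.2773  0.0623]
3.4 [-0.5959  0.447   0.0434  1.1676 -0.0013 -0.3551]
scoop_grip 0.86 [ 0.533  -0.2786  0.0803]
scoop_grip 0.77 [ 0.7144 -0.4128  0.0789]
scoop_grip 0.35 [0.7771 0.0043 0.0013]
scoop_lip 0.92 [ 0.6627 -0.3833  0.0037]
scoop_lip 0.79 [ 0.2997 -0.3995  0.0019]
scoop_lip 0.72 [ 0.5313 -0.2768  0.0825]
scoop 0.83 [ 0.7016 -0.4056 -0.0011]
scoop 0.79 [ 0.3276 -0.3588  0.0019]
scoop 0.7 [ 0.5215 -0.2779  0.0053]
tablet0 0.75 [0.519  0.0329 0.0143]
tablet0 0.7 [0.5178 0.0578 0.0072]
tablet0 0.58 [0.5527 0.0459 0.0169]
tub_floor 0.83 [0.5764 0.0214 0.0057]
```

View pics/w1.png

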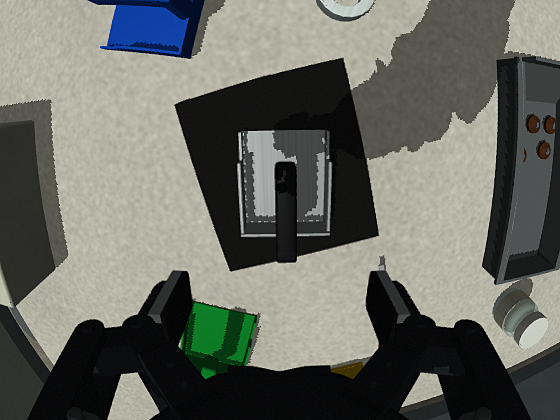

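The wrist view shows the steel scoop on the mat at (285,190), its bar at (287,210) squared with the fingers and about 5 mm off centre. I'll descend with that corrected.

```bash
python3 -m inch '[{"twist":[0,0,-0.005],"dp":[0.001,0.005,0.04],"jaw":0},{"twist":[0,0,-0.005],"dp":[0.001,0.005,0.08],"jaw":0},{"twist":[0,0,-0.005],"dp":[0.001,0.005,0.1],"jaw":0},{"twist":[0,0,-0.005],"dp":[0.001,0.005,0.112],"jaw":0},{"twist":[0,0,-0.005],"dp":[0.001,0.005,0.112],"jaw":0},{"twist":[0,0,-0.005],"dp":[0.001,0.005,0.112],"jaw":0}]' 80
python3 - <<'E'
from h import *
go("grip",[.5212,-.2754,.004],-13.5)
E
```

```text
t: 4.35
eef_pos: [0.53, -0.2727, 0.0676]
tcp_rot: [0.001, 0.115, 0.993, -0.0]
contact_force: [0.5, 0.0, -0.1]
finger_gap: 1.005
grip_force: 0.0
grip dp [-0.0001 -0.0046  0.0053] twist [-0.0005  0.0018  0.0055] tcp [ 0.529  -0.2773  0.0623]
```

```bash
python3 -m inch '[{"twist":[0,0,0],"dp":[0,-0.004,0.003],"jaw":0},{"twist":[0,0,0],"dp":[0,-0.004,0.003],"jaw":0},{"twist":[0,0,0],"dp":[0,-0.004,0.003],"jaw":0.5},{"twist":[0,0,0],"dp":[0,-0.004,0.003],"jaw":1},{"twist":[0,0,0],"dp":[0,-0.004,0.003],"jaw":1},{"twist":[0,0,0],"dp":[0,-0.004,0.003],"jaw":1},{"twist":[0,0,0],"dp":[0,-0.004,0.003],"jaw":1},{"twist":[0,0,0],"dp":[0,-0.004,0.003],"jaw":1},{"twist":[0,0,0],"dp":[0,-0.004,0.003],"jaw":1},{"twist":[0,0,0],"dp":[0,-0.004,0.003],"jaw":1}]' 80
python3 - <<'E'
from h import *
go("grip",[.5212,-.2754,.004],-13.5)
E
```

```text
t: 5.35
eef_pos: [0.5283, -0.2767, 0.0634]
tcp_rot: [0.0, 0.115, 0.993, -0.0]
contact_force: [0.6, 0.1, 0.8]
finger_gap: 0.172
grip_force: 78.3
grip dp [-0.0007 -0.0004  0.0011] twist [0.     0.0004 0.0048] tcp [ 0.529  -0.2773  0.0623]
```

```bash
sed -i 's/^OFF=.*/OFF=np.array([.0075,0,.0594])/' h.py; cat >> h.py <<'E'
TY=-8.9; TO=np.array([.575,.020,.004])
def tub(x,y=0,z=0): return TO+R.from_euler("z",TY,degrees=True).apply([x,y,z])
LIP=np.array([-.048,0,0])
E
python3 - <<'E'
from h import *
go("over tub",tub(.064,0,.12),TY,0)
go("low",tub(.016,0,.006),TY,-3,0,LIP)
E
```

```text
over tub dp [-0.0489  0.3049 -0.12  ] twist [-0.      0.0004 -0.0755] tcp [0.6456 0.0089 0.1834]
low dp [-0.0457  0.3047 -0.0088] twist [-0.002  -0.052  -0.0755] tcp [0.6425 0.0094 0.0722]
```

```bash
python3 -m inch '[{"twist":[0,0,0],"dp":[0,0,-0.03],"jaw":1},{"twist":[0,0,0],"dp":[0,0,-0.06],"jaw":1},{"twist":[0,0,0],"dp":[0,0,-0.09],"jaw":1},{"twist":[0,0,-0.01],"dp":[0,0.02,-0.11],"jaw":1},{"twist":[0,0,-0.02],"dp":[-0.01,0.05,-0.12],"jaw":1},{"twist":[0,0,-0.03],"dp":[-0.02,0.09,-0.12],"jaw":1},{"twist":[0,0,-0.04],"dp":[-0.03,0.13,-0.12],"jaw":1},{"twist":[0,0,-0.05],"dp":[-0.04,0.17,-0.12],"jaw":1},{"twist":[0,0,-0.06],"dp":[-0.045,0.21,-0.12],"jaw":1},{"twist":[0,0,-0.07],"dp":[-0.049,0.25,-0.12],"jaw":1},{"twist":[0,0,-0.075],"dp":[-0.049,0.28,-0.12],"jaw":1},{"twist":[0,0,-0.075],"dp":[-0.049,0.305,-0.12],"jaw":1},{"twist":[0,0,-0.075],"dp":[-0.049,0.305,-0.12],"jaw":1},{"twist":[0,0,-0.075],"dp":[-0.049,0.305,-0.12],"jaw":1},{"twist":[0,0,-0.075],"dp":[-0.049,0.305,-0.12],"jaw":1},{"twist":[0,0,-0.075],"dp":[-0.049,0.305,-0.12],"jaw":1}]' 80
python3 - <<'E'
from h import *
for n in ["wrist","scene","top"]:
  im=r.get_image(n)
  for t in ["tub_floor","scoop_lip","scoop_grip"]: 
    for d in r.pinpoint(im,t)[:2]:print(n,t,d["score"],np.array(d["location"]))
  if n!="top":cv2.imwrite(f"pics/{n}2.png",im["pixels"])
S=(rot()*R.from_matrix(M));print("scoop origin",np.array(r.read_state()["eef_pos"])-S.apply(OFF),S.as_euler("ZYX",degrees=True))
go("low",tub(.016,0,.006),TY,-3,0,LIP)
E
```

```text
t: 6.95
eef_pos: [0.6453, 0.0079, 0.1831]
tcp_rot: [-0.0, 0.079, 0.997, -0.0]
contact_force: [0.0, 0.1, -1.7]
finger_gap: 0.175
grip_force: 78.5
wrist tub_floor 0.75 [0.5774 0.0219 0.0007]
wrist scoop_lip 0.92 [ 0.6581 -0.3829  0.001 ]
wrist scoop_lip 0.65 [0.5954 0.0168 0.1249]
wrist scoop_grip 0.57 [0.6481 0.0095 0.2036]
scene tub_floor 0.8 [0.5732 0.0206 0.0076]
scene scoop_lip 0.92 [0.5922 0.0167 0.122 ]
scene scoop_lip 0.85 [ 0.2973 -0.4044  0.    ]
scene scoop_grip 0.82 [ 0.3237 -0.3553  0.0721]
scene scoop_grip 0.81 [ 0.7121 -0.4104  0.0771]
top tub_floor 0.32 [ 0.3568 -0.178  -0.0019]
top scoop_lip 0.62 [ 0.3068 -0.4019  0.0014]
top scoop_lip 0.59 [ 0.6593 -0.3834  0.001 ]
top scoop_grip 0.87 [ 0.3244 -0.354   0.079 ]
top scoop_grip 0.85 [ 0.7083 -0.4134  0.076 ]
scoop origin [0.6383 0.0103 0.1239] [-8.9231 -0.003   0.0057]
low dp [ 0.0032 -0.0002  0.1111] twist [ 0.0001 -0.0523 -0.0004] tcp [0.6425 0.0094 0.0722]
```

View pics/wrist2.png

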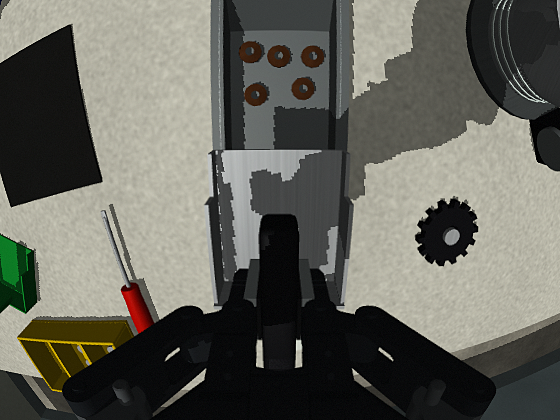

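The scoop (212–347, 150–300) sits squarely over the free far half of the tub. The five tablets are ahead of its mouth at (250–313, 50–95). Lowering now.

```bash
python3 -m inch '[{"twist":[0,-0.052,0],"dp":[0.003,0.001,0.03],"jaw":1},{"twist":[0,-0.052,0],"dp":[0.003,0.001,0.06],"jaw":1},{"twist":[0,-0.052,0],"dp":[0.003,0.001,0.08],"jaw":1},{"twist":[0,-0.052,0],"dp":[0.003,0.001,0.095],"jaw":1},{"twist":[0,-0.052,0],"dp":[0.003,0.001,0.105],"jaw":1},{"twist":[0,-0.052,0],"dp":[0.003,0.001,0.111],"jaw":1},{"twist":[0,-0.052,0],"dp":[0.003,0.001,0.113],"jaw":1},{"twist":[0,-0.052,0],"dp":[0.003,0.001,0.113],"jaw":1},{"twist":[0,-0.052,0],"dp":[0.003,0.001,0.113],"jaw":1},{"twist":[0,-0.052,0],"dp":[0.003,0.001,0.113],"jaw":1}]' 80
python3 - <<'E'
from h import *
S=(rot()*R.from_matrix(M));print("lip",np.array(r.read_state()["eef_pos"])-S.apply(OFF-LIP),S.as_euler("ZYX",degrees=True))
im=r.get_image("scene");cv2.imwrite("pics/s3.png",cv2.resize(im["pixels"][170:330,180:380],(800,640))[:600])
go("down",tub(.016,0.0005,.0005),TY,-3,0,LIP)
go("end",tub(-.082,0.0005,.0005),TY,-3,0,LIP)
E
```

```text
t: 8.55
eef_pos: [0.6436, 0.0105, 0.0712]
tcp_rot: [0.027, 0.078, 0.997, -0.002]
contact_force: [0.2, -0.4, -2.4]
finger_gap: 0.174
grip_force: 78.6
lip [0.592  0.0186 0.0089] [-8.9277 -3.0714  0.0129]
down dp [ 0.001  -0.0007  0.0043] twist [ 0.0002  0.001  -0.0005] tcp [0.6426 0.0099 0.0667]
end dp [ 0.0989 -0.0007 -0.0009] twist [ 0.0002  0.001  -0.0005] tcp [0.5457 0.0251 0.0667]
```

View pics/s3.png

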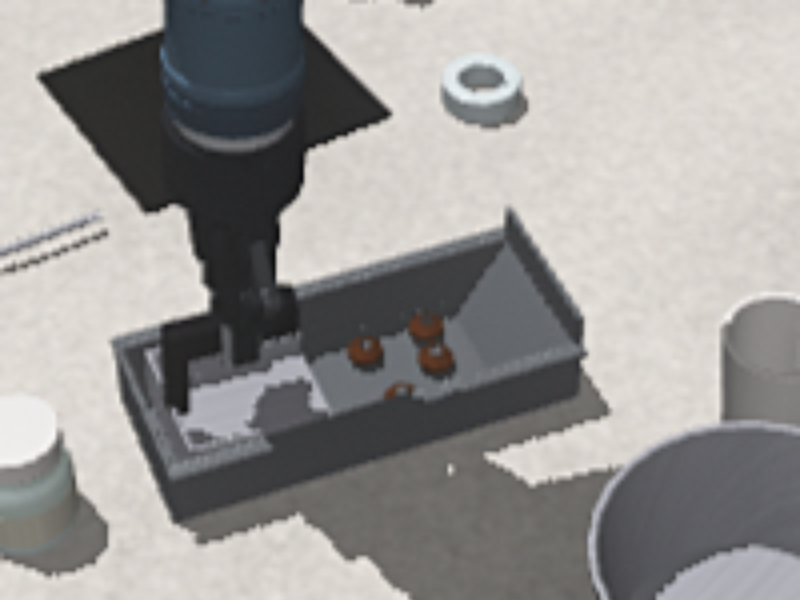

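The scoop is inside the tub, mouth edge at about (320,390), with the tablets ahead at (360–440, 320–390). Next I'll press the lip lightly to the floor.

```bash
python3 -m inch '[{"twist":[0,0,0],"dp":[0.001,0,0.002],"jaw":1},{"twist":[0,0,0],"dp":[0.001,0,0.004],"jaw":1},{"twist":[0,0,0],"dp":[0.001,0,0.005],"jaw":1},{"twist":[0,0,0],"dp":[0.001,0,0.005],"jaw":1},{"twist":[0,0,0],"dp":[0.001,0,0.005],"jaw":1}]' 100
python3 - <<'E'
from h import *
S=(rot()*R.from_matrix(M));print("lip",np.array(r.read_state()["eef_pos"])-S.apply(OFF-LIP),S.as_euler("ZYX",degrees=True))
for x in (-.04,-.082):go("to",tub(x,0.0005,.0),TY,-3,0,LIP)
E
```

```text
t: 9.1
eef_pos: [0.6423, 0.0106, 0.0658]
tcp_rot: [0.026, 0.078, 0.997, -0.002]
contact_force: [-0.8, 1.2, 3.5]
finger_gap: 0.169
grip_force: 102.2
lip [0.5907 0.0188 0.0036] [-8.9264 -3.0154  0.0094]
to dp [ 0.0556 -0.0007 -0.0033] twist [ 0.0001  0.0003 -0.0005] tcp [0.5872 0.0186 0.0662]
to dp [ 0.0975 -0.0007 -0.0056] twist [ 0.0001  0.0003 -0.0005] tcp [0.5457 0.0251 0.0662]
```

```bash
python3 -m inch '[{"twist":[0,0,0],"dp":[0.01,0,-0.0005],"jaw":1},{"twist":[0,0,0],"dp":[0.022,0,-0.001],"jaw":1},{"twist":[0,0,0],"dp":[0.034,0,-0.0017],"jaw":1},{"twist":[0,0,0],"dp":[0.046,0,-0.0023],"jaw":1},{"twist":[0,0,0],"dp":[0.058,0,-0.003],"jaw":1},{"twist":[0,0,0],"dp":[0.07,0,-0.0037],"jaw":1},{"twist":[0,0,0],"dp":[0.082,0,-0.0043],"jaw":1},{"twist":[0,0,0],"dp":[0.091,0,-0.0048],"jaw":1},{"twist":[0,0,0],"dp":[0.096,0,-0.0051],"jaw":1},{"twist":[0,0,0],"dp":[0.096,0,-0.0051],"jaw":1},{"twist":[0,0,0],"dp":[0.096,0,-0.0051],"jaw":1}]' 100
python3 - <<'E'
from h import *
S=(rot()*R.from_matrix(M));l=np.array(r.read_state()["eef_pos"])-S.apply(OFF-LIP);print("lip",l,S.as_euler("ZYX",degrees=True))
a=r.get_image("wrist");b=r.get_image("scene")
Rt=R.from_euler("z",TY,degrees=True)
for im in(a,b):
  for d in r.pinpoint(im,"tablet0"):print(round(d["score"],2),Rt.inv().apply(np.array(d["location"])-TO))
cv2.imwrite("pics/s4.png",np.hstack([cv2.resize(a["pixels"][0:210,170:390],(440,420)),cv2.resize(b["pixels"][190:310,250:350],(350,420))]))
E
```

```text
t: 10.2
eef_pos: [0.5473, 0.0257, 0.0657]
tcp_rot: [0.026, 0.078, 0.997, -0.002]
contact_force: [-0.7, 0.1, 7.2]
finger_gap: 0.165
grip_force: 102.1
lip [0.4956 0.0338 0.0035] [-8.924  -2.9872  0.0233]
0.97 [-0.0882 -0.0335  0.0137]
0.92 [-0.0787 -0.0227  0.0098]
0.9 [-0.071   0.0196  0.0103]
0.68 [-0.0836  0.004   0.0103]
0.63 [-0.0886  0.0327  0.0121]
0.42 [-0.0302  0.0015  0.0117]
0.53 [-0.089  -0.0362  0.0157]
0.49 [-0.0827  0.0033  0.0089]
0.38 [-0.0724  0.014   0.0106]
0.37 [-0.0794 -0.0204  0.0116]
```

View pics/s4.png

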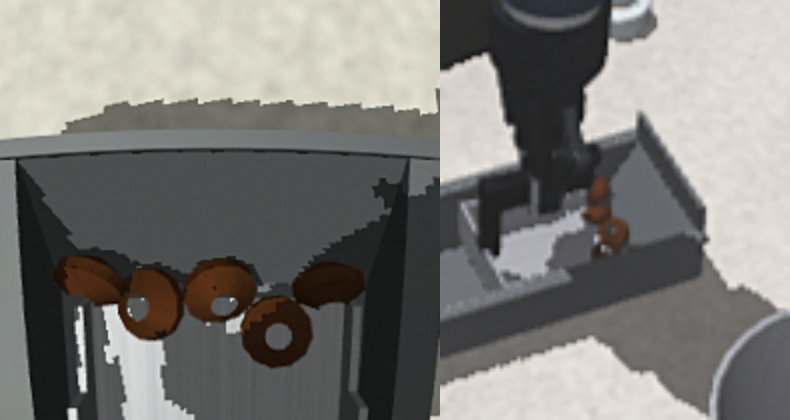

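The crop shows all five tablets gathered at the mouth against the 45° slope. They are at (90,280), (150,303), (222,290), (277,332) and (330,285), several already on the lip. Now I'll run the lip up the slope while tilting the mouth up.

```bash
python3 - <<'E'
from h import *
for x,z,p in [(-.083,.001,-2),(-.089,.0087,4),(-.0955,.0154,8),(-.102,.022,12),(-.1085,.0285,16),(-.115,.036,20),(-.115,.05,26),(-.113,.09,28),(-.113,.14,28)]:
    go((x,p),tub(x,.0005,z),TY,p,0,LIP)
E
```

```text
(-0.083, -2) dp [ 0.0014 -0.0008 -0.0007] twist [ 0.0004  0.0169 -0.0005] tcp [0.5458 0.0251 0.0663]
(-0.089, 4) dp [ 0.0012 -0.0008 -0.0025] twist [ 0.0004  0.1217 -0.0005] tcp [0.5459 0.0251 0.0681]
(-0.0955, 8) dp [ 0.0039 -0.0008 -0.0051] twist [ 0.0004  0.1915 -0.0004] tcp [0.5432 0.0255 0.0705]
(-0.102, 12) dp [ 0.0068 -0.0008 -0.0073] twist [ 0.0005  0.2613 -0.0004] tcp [0.5401 0.026  0.0726]
(-0.1085, 16) dp [ 0.0102 -0.0008 -0.0092] twist [ 0.0005  0.3311 -0.0004] tcp [0.5368 0.0265 0.0743]
(-0.115, 20) dp [ 0.0138 -0.0008 -0.0119] twist [ 0.0005  0.4009 -0.0004] tcp [0.5331 0.0271 0.0768]
(-0.115, 26) dp [ 0.01   -0.0008 -0.018 ] twist [ 0.0005  0.5056 -0.0004] tcp [0.5365 0.0265 0.0831]
(-0.113, 28) dp [ 0.0051 -0.0008 -0.0551] twist [ 0.0005  0.5405 -0.0004] tcp [0.5394 0.0261 0.1204]
(-0.113, 28) dp [ 0.0025 -0.0008 -0.105 ] twist [ 0.0005  0.5405 -0.0004] tcp [0.5394 0.0261 0.1704]
```

```bash
python3 -m inch '[{"twist":[0,0.017,0],"dp":[0.001,0,-0.0007],"jaw":1},{"twist":[0,0.07,0],"dp":[0.001,0,-0.0016],"jaw":1},{"twist":[0,0.12,0],"dp":[0.001,0,-0.0025],"jaw":1},{"twist":[0,0.155,0],"dp":[0.0025,0,-0.0038],"jaw":1},{"twist":[0,0.19,0],"dp":[0.004,0,-0.005],"jaw":1},{"twist":[0,0.225,0],"dp":[0.0055,0,-0.0062],"jaw":1},{"twist":[0,0.26,0],"dp":[0.007,0,-0.0073],"jaw":1},{"twist":[0,0.295,0],"dp":[0.0085,0,-0.0083],"jaw":1},{"twist":[0,0.33,0],"dp":[0.01,0,-0.0092],"jaw":1},{"twist":[0,0.365,0],"dp":[0.012,0,-0.0105],"jaw":1},{"twist":[0,0.4,0],"dp":[0.0138,0,-0.012],"jaw":1},{"twist":[0,0.45,0],"dp":[0.012,0,-0.015],"jaw":1},{"twist":[0,0.5,0],"dp":[0.01,0,-0.018],"jaw":1},{"twist":[0,0.5,0],"dp":[0.01,0,-0.018],"jaw":1},{"twist":[0,0.5,0],"dp":[0.01,0,-0.018],"jaw":1},{"twist":[0,0.5,0],"dp":[0.01,0,-0.018],"jaw":1}]' 100
python3 - <<'E'
from h import *
S=(rot()*R.from_matrix(M));p=np.array(r.read_state()["eef_pos"]);l=p-S.apply(OFF-LIP);print("lip",l,S.as_euler("ZYX",degrees=True))
a=r.get_image("wrist");b=r.get_image("scene")
for im in(a,b):
  for d in r.pinpoint(im,"tablet0"):print(round(d["score"],2),"in scoop",S.inv().apply(np.array(d["location"])-p)+OFF)
cv2.imwrite("pics/s5.png",np.hstack([cv2.resize(a["pixels"][0:240,150:410],(455,420)),cv2.resize(b["pixels"][190:310,250:350],(345,420))]))
E
```

```text
t: 12.0
eef_pos: [0.536, 0.0273, 0.0824]
tcp_rot: [-0.222, 0.076, 0.972, 0.017]
contact_force: [0.1, 0.4, -3.1]
finger_gap: 0.168
grip_force: 101.1
lip [0.4611 0.0391 0.0529] [-8.9224 25.6794 -0.0004]
0.9 in scoop [0.0097 0.023  0.0069]
0.86 in scoop [0.0339 0.0272 0.0097]
0.72 in scoop [ 0.0263 -0.03    0.0114]
0.59 in scoop [ 0.0389 -0.0169  0.0179]
0.48 in scoop [0.0385 0.0088 0.0111]
0.45 in scoop [-0.0753  0.2852  0.0838]
0.4 in scoop [ 0.0249 -0.0306  0.0101]
```

View pics/s5.png

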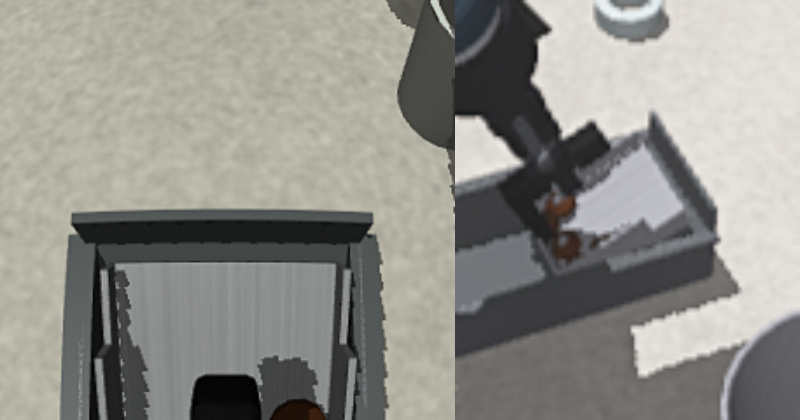

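All five tablets are in the back of the scoop (scene crop (560,205)–(570,250)), and the networks place them at scoop x 10–39 mm. Next I'll lift and carry.

```bash
cat >> h.py <<'E'
HOP=np.array([.5155,.324,0]); HY=28.
def hop(z,pitch,lab): 
    d=R.from_euler("z",HY,degrees=True).apply([.02,0,0]); go(lab,HOP+d+[0,0,z],HY,pitch,0,LIP)
E
python3 - <<'E'
from h import *
go("lift",tub(-.105,.0005,.17),TY,25.7,0,LIP)
hop(.22,25.7,"hop")
E
```

```text
lift dp [ 0.0427 -0.0008 -0.1129] twist [ 0.0002  0.0012 -0.0002] tcp [0.5462 0.025  0.2035]
hop dp [ 0.0627  0.3474 -0.1543] twist [ 0.2792  0.0011 -0.5807] tcp [0.6001 0.369  0.2495]
```

```bash
python3 -m inch '[{"twist":[0,0,0],"dp":[0.005,0,-0.013],"jaw":1},{"twist":[0,0,0],"dp":[0.013,0,-0.035],"jaw":1},{"twist":[0,0,0],"dp":[0.023,0,-0.06],"jaw":1},{"twist":[0,0,0],"dp":[0.033,0,-0.088],"jaw":1},{"twist":[0,0,0],"dp":[0.043,0,-0.113],"jaw":1},{"twist":[0.01,0,-0.02],"dp":[0.046,0.015,-0.12],"jaw":1},{"twist":[0.028,0,-0.058],"dp":[0.049,0.04,-0.125],"jaw":1},{"twist":[0.056,0,-0.116],"dp":[0.052,0.07,-0.13],"jaw":1},{"twist":[0.084,0,-0.174],"dp":[0.055,0.105,-0.135],"jaw":1},{"twist":[0.112,0,-0.232],"dp":[0.057,0.14,-0.14],"jaw":1},{"twist":[0.14,0,-0.29],"dp":[0.058,0.175,-0.143],"jaw":1},{"twist":[0.168,0,-0.348],"dp":[0.059,0.21,-0.146],"jaw":1},{"twist":[0.196,0,-0.406],"dp":[0.06,0.245,-0.148],"jaw":1},{"twist":[0.224,0,-0.464],"dp":[0.061,0.28,-0.15],"jaw":1},{"twist":[0.252,0,-0.522],"dp":[0.062,0.31,-0.152],"jaw":1},{"twist":[0.27,0,-0.56],"dp":[0.063,0.335,-0.154],"jaw":1},{"twist":[0.279,0,-0.58],"dp":[0.063,0.347,-0.154],"jaw":1},{"twist":[0.279,0,-0.58],"dp":[0.063,0.347,-0.154],"jaw":1},{"twist":[0.279,0,-0.58],"dp":[0.063,0.347,-0.154],"jaw":1}]' 100
python3 - <<'E'
from h import *
S=(rot()*R.from_matrix(M));p=np.array(r.read_state()["eef_pos"]);print("lip",p-S.apply(OFF-LIP),S.as_euler("ZYX",degrees=True))
a=r.get_image("scene")
for d in r.pinpoint(a,"tablet0"):print(round(d["score"],2),"in scoop",S.inv().apply(np.array(d["location"])-p)+OFF,d["location"])
cv2.imwrite("pics/s6.png",a["pixels"])
for z,q in [(.2,10),(.18,-5),(.17,-20),(.165,-35),(.165,-50),(.165,-60)]: hop(z,q,q)
E
```

```text
t: 14.1
eef_pos: [0.5408, 0.3314, 0.2103]
tcp_rot: [-0.194, -0.236, 0.951, -0.048]
contact_force: [-0.3, 0.0, -1.9]
finger_gap: 0.17
grip_force: 101.1
lip [0.4751 0.2967 0.1773] [27.8961 23.0155  0.0419]
0.5 in scoop [0.0411 0.0068 0.0088] [0.5475, 0.3427, 0.1506]
0.48 in scoop [0.0142 0.0248 0.01  ] [0.5176, 0.3472, 0.1622]
0.43 in scoop [0.0359 0.0251 0.0111] [0.5355, 0.357, 0.1547]
0.37 in scoop [ 0.0257 -0.0308  0.0092] [0.5527, 0.3029, 0.1569]
10 dp [-0.0394  0.0062 -0.0584] twist [ 0.0015 -0.2268 -0.0026] tcp [0.5905 0.3639 0.2489]
-5 dp [-0.0276  0.0062 -0.0481] twist [ 0.0012 -0.4886 -0.0028] tcp [0.5774 0.3569 0.244 ]
-20 dp [-0.0105  0.0061 -0.0417] twist [ 0.0008 -0.7504 -0.003 ] tcp [0.5613 0.3483 0.2448]
-35 dp [ 0.0086  0.0061 -0.0343] twist [ 0.0004 -1.0122 -0.0031] tcp [0.5432 0.3387 0.2455]
-50 dp [ 0.0282  0.006  -0.0262] twist [ 0.     -1.274  -0.0032] tcp [0.5245 0.3288 0.2457]
-60 dp [ 0.0399  0.006  -0.0181] twist [-0.0003 -1.4486 -0.0033] tcp [0.5122 0.3223 0.2428]
```

View pics/s6.png

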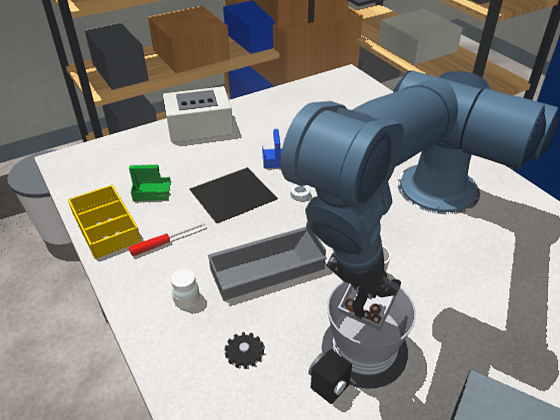

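The scoop with its brown tablets is at (365,305), right over the hopper mouth (370,310), but lower and nearer than planned because reach is limited while tilted. I'll raise it while levelling and check that the move tracked.

```bash
python3 -m inch '[{"twist":[0,-0.05,0],"dp":[-0.008,0,-0.015],"jaw":1},{"twist":[0,-0.1,0],"dp":[-0.018,0,-0.03],"jaw":1},{"twist":[0,-0.15,0],"dp":[-0.028,0,-0.045],"jaw":1},{"twist":[0,-0.2,0],"dp":[-0.036,0,-0.056],"jaw":1},{"twist":[0,-0.227,0],"dp":[-0.039,0.006,-0.058],"jaw":1},{"twist":[0,-0.227,0],"dp":[-0.039,0.006,-0.058],"jaw":1},{"twist":[0,-0.227,0],"dp":[-0.039,0.006,-0.058],"jaw":1}]' 100
python3 - <<'E'
from h import *
S=(rot()*R.from_matrix(M));p=np.array(r.read_state()["eef_pos"]);print("lip",p-S.apply(OFF-LIP),S.as_euler("ZYX",degrees=True),r.read_state()["joints"])
for z,q in [(.18,-5),(.17,-20),(.165,-35),(.165,-50),(.165,-60)]: hop(z,q,q)
E
```

```text
t: 14.9
eef_pos: [0.5897, 0.3636, 0.2498]
tcp_rot: [-0.084, -0.24, 0.967, -0.021]
contact_force: [0.2, -0.3, -2.4]
finger_gap: 0.17
grip_force: 101.1
lip [0.5323 0.3333 0.2009] [27.8795  9.9487  0.0442] [ 0.4626  0.9448  1.1255  1.9251 -0.0034 -0.0237]
-5 dp [ 0.0128 -0.0002  0.0082] twist [ 0.0009 -0.2609 -0.0022] tcp [0.5774 0.3569 0.244 ]
-20 dp [ 0.0309 -0.0002  0.0105] twist [ 0.0006 -0.5227 -0.0023] tcp [0.5613 0.3483 0.2448]
-35 dp [ 0.0512 -0.0003  0.0134] twist [ 0.0003 -0.7845 -0.0024] tcp [0.5432 0.3387 0.2455]
-50 dp [ 0.0721 -0.0003  0.0169] twist [-0.0001 -1.0463 -0.0025] tcp [0.5245 0.3288 0.2457]
-60 dp [ 0.0853 -0.0004  0.0221] twist [-0.0003 -1.2208 -0.0025] tcp [0.5122 0.3223 0.2428]
```

```bash
python3 -m inch '[{"twist":[0,-0.13,0],"dp":[0.006,0,0.004],"jaw":1},{"twist":[0,-0.26,0],"dp":[0.013,0,0.008],"jaw":1},{"twist":[0,-0.39,0],"dp":[0.022,0,0.0095],"jaw":1},{"twist":[0,-0.52,0],"dp":[0.031,0,0.0105],"jaw":1},{"twist":[0,-0.65,0],"dp":[0.041,0,0.012],"jaw":1},{"twist":[0,-0.78,0],"dp":[0.051,0,0.0135],"jaw":1},{"twist":[0,-0.91,0],"dp":[0.061,0,0.015],"jaw":1},{"twist":[0,-1.04,0],"dp":[0.072,0,0.017],"jaw":1},{"twist":[0,-1.13,0],"dp":[0.079,0,0.0195],"jaw":1},{"twist":[0,-1.22,0],"dp":[0.085,0,0.022],"jaw":1},{"twist":[0,-1.22,0],"dp":[0.085,0,0.022],"jaw":1},{"twist":[0,-1.22,0],"dp":[0.085,0,0.022],"jaw":1},{"twist":[0,-1.22,0],"dp":[0.085,0,0.022],"jaw":1},{"twist":[0,-1.22,0],"dp":[0.085,0,0.022],"jaw":1},{"twist":[0,-1.22,0],"dp":[0.085,0,0.022],"jaw":1}]' 100
python3 - <<'E'
from h import *
S=(rot()*R.from_matrix(M));p=np.array(r.read_state()["eef_pos"]);print("lip",p-S.apply(OFF-LIP),S.as_euler("ZYX",degrees=True))
for n in("scene","top"):
  a=r.get_image(n);print(n)
  for d in r.pinpoint(a,"tablet0"):print(round(d["score"],2),d["location"])
  if n=="scene":cv2.imwrite("pics/s7.png",cv2.resize(a["pixels"][230:400,290:450],(560,595)))
hop(.24,0,"level up")
E
```

```text
t: 16.4
eef_pos: [0.527, 0.3336, 0.2579]
tcp_rot: [0.47, -0.21, 0.849, 0.116]
contact_force: [0.2, 0.3, -1.6]
finger_gap: 0.165
grip_force: 101.3
lip [0.5454 0.3433 0.1793] [ 27.7842 -57.9178   0.0259]
scene
0.59 [0.447, 0.3234, 0.0747]
0.58 [0.4748, 0.3081, 0.0711]
0.56 [0.4892, 0.2662, 0.074]
0.35 [0.49, 0.3753, 0.073]
0.3 [0.518, -0.2762, 0.0041]
top
0.49 [0.4698, 0.2879, 0.0694]
0.4 [0.4706, 0.3079, 0.0714]
0.38 [0.4538, 0.3196, 0.0722]
0.36 [0.4891, 0.2651, 0.0703]
level up dp [-0.0662 -0.003   0.0299] twist [-0.0013  1.0137 -0.0029] tcp [0.5822 0.3594 0.2994]
```

View pics/s7.png

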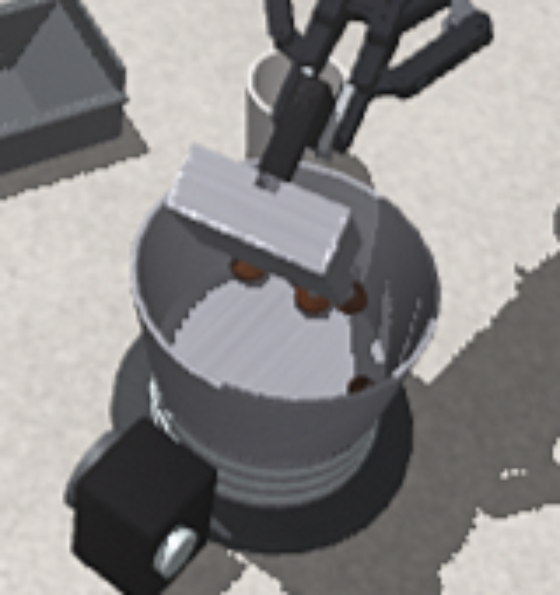

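Four tablets show on the hopper floor at (250,268), (312,298), (352,295) and (360,385). The two views together give five distinct positions inside. I'll level, rise, and check the scoop is empty and where the tablets settled.

```bash
python3 -m inch '[{"twist":[0,0.1,0],"dp":[-0.015,0,-0.02],"jaw":1},{"twist":[0,0.22,0],"dp":[-0.03,0,-0.03],"jaw":1},{"twist":[0,0.35,0],"dp":[-0.04,0,-0.03],"jaw":1},{"twist":[0,0.48,0],"dp":[-0.05,0,-0.02],"jaw":1},{"twist":[0,0.61,0],"dp":[-0.058,0,-0.01],"jaw":1},{"twist":[0,0.74,0],"dp":[-0.062,0,0.005],"jaw":1},{"twist":[0,0.87,0],"dp":[-0.065,0,0.02],"jaw":1},{"twist":[0,1.0,0],"dp":[-0.066,0,0.03],"jaw":1},{"twist":[0,1.014,0],"dp":[-0.066,0,0.03],"jaw":1},{"twist":[0,1.014,0],"dp":[-0.066,0,0.03],"jaw":1}]' 100
python3 - <<'E'
from h import *
S=(rot()*R.from_matrix(M));p=np.array(r.read_state()["eef_pos"]);print("lip",p-S.apply(OFF-LIP),S.as_euler("ZYX",degrees=True))
go("mid",[.50,.05,.17],7,0)
go("mat above",[.5212,-.2754,.10],-13.5,0)
E
```

```text
t: 17.6
eef_pos: [0.5826, 0.3629, 0.2958]
tcp_rot: [-0.003, -0.24, 0.971, -0.001]
contact_force: [0.2, 1.1, -2.3]
finger_gap: 0.17
grip_force: 101.2
lip [0.5332 0.3368 0.2367] [27.8111  0.3269  0.0125]
mid dp [ 0.2117 -0.2409  0.0676] twist [-0.0008 -0.0057  0.3632] tcp [0.5074 0.0509 0.2294]
mat above dp [ 0.3457 -0.5409  0.1383] twist [-0.0018 -0.0055  0.721 ] tcp [ 0.5285 -0.2772  0.1594]
```

```bash
python3 -m inch '[{"twist":[0,-0.006,0.03],"dp":[0.02,-0.02,0],"jaw":1},{"twist":[0,-0.006,0.07],"dp":[0.045,-0.05,0],"jaw":1},{"twist":[0,-0.006,0.12],"dp":[0.07,-0.08,0],"jaw":1},{"twist":[0,-0.006,0.17],"dp":[0.1,-0.11,0],"jaw":1},{"twist":[0,-0.006,0.22],"dp":[0.13,-0.145,0],"jaw":1},{"twist":[0,-0.006,0.27],"dp":[0.16,-0.18,0.02],"jaw":1},{"twist":[0,-0.006,0.32],"dp":[0.19,-0.21,0.045],"jaw":1},{"twist":[0,-0.006,0.363],"dp":[0.21,-0.24,0.068],"jaw":1},{"twist":[0,-0.006,0.41],"dp":[0.23,-0.275,0.078],"jaw":1},{"twist":[0,-0.006,0.46],"dp":[0.25,-0.31,0.09],"jaw":1},{"twist":[0,-0.006,0.51],"dp":[0.27,-0.35,0.1],"jaw":1},{"twist":[0,-0.006,0.56],"dp":[0.29,-0.39,0.11],"jaw":1},{"twist":[0,-0.006,0.61],"dp":[0.305,-0.43,0.12],"jaw":1},{"twist":[0,-0.006,0.66],"dp":[0.32,-0.47,0.13],"jaw":1},{"twist":[0,-0.006,0.7],"dp":[0.335,-0.51,0.138],"jaw":1},{"twist":[0,-0.006,0.72],"dp":[0.346,-0.541,0.138],"jaw":1},{"twist":[0,-0.006,0.72],"dp":[0.346,-0.541,0.138],"jaw":1},{"twist":[0,-0.006,0.72],"dp":[0.346,-0.541,0.138],"jaw":1}]' 100
python3 - <<'E'
from h import *
go("mat low",[.5212,-.2754,.006],-13.5,0)
for n in("scene","top"):
  a=r.get_image(n)
  for d in r.pinpoint(a,"tablet0"):print(n,round(d["score"],2),d["location"],np.linalg.norm(np.array(d["location"])-[.5155,.324,.09]))
cv2.imwrite("pics/s8.png",a["pixels"][90:300,80:430])
cv2.imwrite("pics/s8.png",cv2.resize(a["pixels"][90:300,80:430],(800,480),interpolation=cv2.INTER_CUBIC))
E
```

```text
t: 19.4
eef_pos: [0.5278, -0.2785, 0.161]
tcp_rot: [0.003, 0.118, 0.993, 0.001]
contact_force: [0.3, 0.3, -2.0]
finger_gap: 0.172
grip_force: 101.2
mat low dp [0.0003 0.0011 0.0956] twist [0.0032 0.0065 0.0001] tcp [ 0.5285 -0.2772  0.0654]
scene 0.66 [0.4487, 0.3224, 0.074] 0.0687080781276845
scene 0.65 [0.4882, 0.2657, 0.0742] 0.06628589593571167
scene 0.61 [0.491, 0.3714, 0.0761] 0.05513819003195515
scene 0.41 [0.4656, 0.2876, 0.0739] 0.06382930361518911
top 0.59 [0.4692, 0.3076, 0.0722] 0.05224452124385863
top 0.55 [0.4659, 0.289, 0.0718] 0.06337507396445388
top 0.5 [0.4946, 0.3737, 0.0667] 0.058734912956434994
top 0.47 [0.4529, 0.3194, 0.0726] 0.06513585801998767
top 0.37 [0.4912, 0.2653, 0.0708] 0.06636881797953012
```

View pics/s8.png

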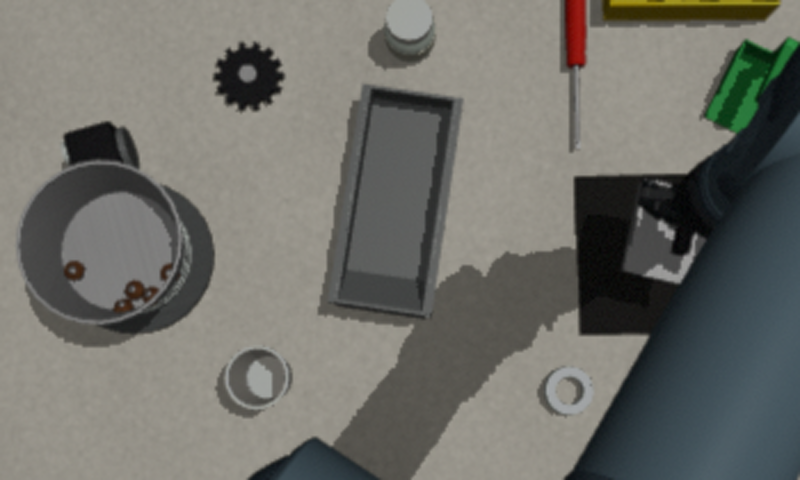

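All five tablets lie on the hopper floor at (74,271), (135,290), (150,295), (123,307) and (167,272). The tub is empty and the bystanders are untouched. Setting the scoop down.

```bash
python3 -m inch '[{"twist":[0.003,0.006,0],"dp":[0,0.001,0.03],"jaw":1},{"twist":[0.003,0.006,0],"dp":[0,0.001,0.06],"jaw":1},{"twist":[0.003,0.006,0],"dp":[0,0.001,0.08],"jaw":1},{"twist":[0.003,0.006,0],"dp":[0,0.001,0.09],"jaw":1},{"twist":[0.003,0.006,0],"dp":[0,0.001,0.095],"jaw":1},{"twist":[0.003,0.006,0],"dp":[0,0.001,0.097],"jaw":1},{"twist":[0.003,0.006,0],"dp":[0,0.001,0.097],"jaw":1},{"twist":[0.003,0.006,0],"dp":[0,0.001,0.097],"jaw":1},{"twist":[0.003,0.006,0],"dp":[0,0.001,0.097],"jaw":1}]' 80
python3 - <<'E'
from h import *
go("mat",[.5212,-.2754,.004],-13.5,0)
E
```

```text
t: 20.5
eef_pos: [0.5291, -0.2769, 0.0653]
tcp_rot: [0.001, 0.117, 0.993, -0.0]
contact_force: [-0.5, 0.4, -2.1]
finger_gap: 0.169
grip_force: 101.2
mat dp [ 0.0005 -0.0003  0.0019] twist [-0.0007  0.0018  0.0013] tcp [ 0.5285 -0.2772  0.0634]
```

```bash
python3 -m inch '[{"twist":[0,0,0],"dp":[0,0,0.001],"jaw":1},{"twist":[0,0,0],"dp":[0,0,0.002],"jaw":1},{"twist":[0,0,0],"dp":[0,0,0.0025],"jaw":1},{"twist":[0,0,0],"dp":[0,0,0.0025],"jaw":1}]' 80
python3 -m inch '[{"twist":[0,0,0],"dp":[0,0,0],"jaw":0.7},{"twist":[0,0,0],"dp":[0,0,0],"jaw":0.4},{"twist":[0,0,0],"dp":[0,0,0],"jaw":0.1},{"twist":[0,0,0],"dp":[0,0,0],"jaw":0},{"twist":[0,0,0],"dp":[0,0,0],"jaw":0},{"twist":[0,0,0],"dp":[0,0,0],"jaw":0},{"twist":[0,0,0],"dp":[0,0,0],"jaw":0},{"twist":[0,0,0],"dp":[0,0,-0.01],"jaw":0},{"twist":[0,0,0],"dp":[0,0,-0.03],"jaw":0},{"twist":[0,0,0],"dp":[0,0,-0.06],"jaw":0},{"twist":[0,0,0],"dp":[0,0,-0.09],"jaw":0},{"twist":[0,0,0],"dp":[0,0,-0.12],"jaw":0},{"twist":[0,0,0],"dp":[0,0,-0.12],"jaw":0},{"twist":[0,0,0],"dp":[0,0,-0.12],"jaw":0}]'
python3 - <<'E'
from h import *
a=r.get_image("wrist");cv2.imwrite("pics/w9.png",a["pixels"])
for t in("scoop","scoop_grip"):
  for d in r.pinpoint(a,t)[:3]:print(t,round(d["score"],2),d["location"])
E
```

```text
t: 20.9
eef_pos: [0.5288, -0.2769, 0.0634]
tcp_rot: [0.001, 0.117, 0.993, -0.001]
contact_force: [-2.6, 0.7, 6.3]
finger_gap: 0.167
grip_force: 102.6
t: 22.3
eef_pos: [0.5291, -0.2769, 0.1832]
tcp_rot: [0.001, 0.117, 0.993, -0.001]
contact_force: [0.5, -0.3, -0.0]
finger_gap: 0.999
grip_force: 0.0
scoop 0.85 [0.7035, -0.4083, -0.0029]
scoop 0.59 [0.3309, -0.3576, -0.0012]
scoop_grip 0.85 [0.5298, -0.2755, 0.0833]
```

View pics/w9.png

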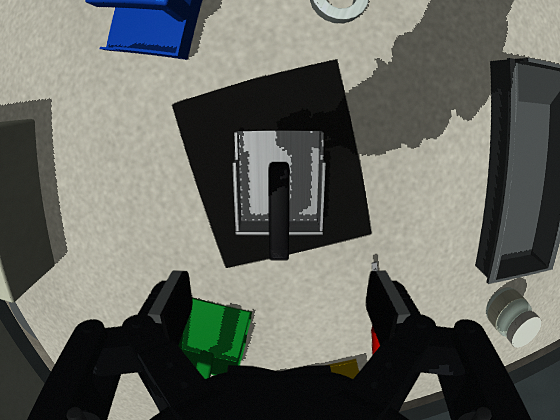

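The scoop stands empty and upright on the mat at (280,190), and the gripper is clear of it. Handing in.

```bash
python3 -c "from bench import r;print(r.close_job())"
```

```text
the job is handed in; nothing more can be done
None
```

All five tablets were scooped in one go and tipped into the hopper, and the empty scoop stands upright on its mat with the gripper clear; the job was handed in at about 22 s, and no verdict came back.

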